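Clip the cleaner bottle and free its safety cap

TASK

Slide the white cleaner bottle over the glass, without lifting it, into the chrome spring clip until the rollers snap in behind it and it sits fully home. Then press its orange safety cap down, twist it anticlockwise until it is free, and lift it straight up; finish while still holding the cap level in the gripper, about 6 cm above where it sat and over the open bottle, which stays in the clip. Do not tip the bottle or disturb the pot, the blue lid, the tin or the green spray bottle.

Things in the scene. Friction and masses are not known exactly. Their poses are not given: they have to be found in the camera images.
- bottle_mid (a point): Centre of the loose white bottle's body (0.3 to 0.5 kg), 40 mm above its underside. Square prism, 54 x 54 mm across the flat sides, 80 mm tall, upright corners cut by 8 mm at 45 degrees, a slick foot. Own z up, x and y square to the flat sides. Own x starts roughly towards the clip's back, but any flat side may face it.
- bottle_top (a point): On the bottle's axis at the top of its body, 80 mm above the underside. Above it: a sloping shoulder 8 mm high, then the neck, 34 mm across at most, 22 mm from here to its open top. The cap's top is 44 mm above this point, so a gripper taking the body from above must take its upper part (10 to 15 mm below this point) to clear the cap.
- cap_mid (a point): Centre, half-way up, of the orange ribbed safety cap: loose, round, 43 mm in diameter, 30 mm tall, 40 g, own z up. While locked it lies on the bottle's axis, 69 mm above the bottle's body centre, its rim 14 mm above the top of the body. The lower 14 mm is hollow, the upper 16 mm solid and best to grip.
- cap_top (a point): Centre of the cap's top face, 15 mm above its centre. A spring holds the cap up in its catch: 5 N at rest. Down 4 mm (9 N) it clears the catch; it bottoms at 6.5 mm (11 N; pushing 12 to 20 N is fine). Held down, it turns anticlockwise from above: free from 39 degrees, end stop at about 75, so turn about 60. The spring then lifts it 3 mm; lift straight up. Unpressed or clockwise it stays locked.
- clip: Chrome spring clip fixed near the table's far edge, 66 mm wide over its walls, 109 over its feet, 36 tall. Origin: on the glass (z = 0), where the bottle's axis stands when fully home. Own x points into the clip to its back, y left, z up. No floor: the bottle slides on the glass along own +x. Back wall's inner face at x = 27 mm; side walls' inner faces at y = +-29 mm, from x = -10 to 31 mm.
- clip_mouth (a point): Middle of the clip's mouth, on the glass, at x = -27 mm from the clip's origin, own axes as the clip's. Here two upright sprung rollers, 12 mm in diameter their tops 36 mm up, stand 40 mm apart. They yield outward to a push of 6 to 10 N on the bottle (gripped high by its left and right sides it may pitch; front and back it does not), then snap in behind its rear cut corners and press it home. The clip keeps the bottle from turning.
- pot_mid (a point): White ceramic pot on the turntable, 104 mm across plus two black handles, 85 mm tall, centre half-way up. Leave alone. The turntable is a fixed wooden disc, 270 mm across, 28 mm tall.
- lid_mid (a point): Blue silicone lid lying on the turntable, 94 mm across, 23 mm tall with its knob, centre half-way up. Leave alone.
- tin_mid (a point): Matte aluminium tin on the turntable, 69 mm across, 78 mm tall, centre half-way up. Leave alone.
- sprayer_mid (a point): Empty green spray bottle with a white head, standing on the glass, 66 mm across, 193 mm tall, point on its axis half-way up. Its nozzle, along own -x, reaches 59 mm from the axis. Leave alone.
Not all that is in view belongs to the job. Of the things that look like the part that bears cap_mid, the smallest one is meant.

How it is judged (in metres and radians):
On the way, in this order (a step that is already met when the one before it is completed fails the run):
1. the bottle sits fully home in the clip, its cap still on, locked and unpressed (x of bottle_mid in the frame of clip between -0.003 and 0.004 m and y of bottle_mid in the frame of clip between -0.004 and 0.004 m and height (world z) of bottle_mid below 0.045 m and angle between bottle_mid's own z axis and vertical below 0.06 rad and horizontal distance between cap_mid and bottle_mid below 0.006 m and z of cap_mid in the frame of bottle_mid above 0.067 m and angle between the x axis of cap_mid and the x axis of bottle_mid, either way round below 0.3 rad), for 0.2 s.
2. the cap is pressed down in its catch, the bottle still home (x of bottle_mid in the frame of clip between -0.003 and 0.004 m and y of bottle_mid in the frame of clip between -0.004 and 0.004 m and height (world z) of bottle_mid below 0.045 m and angle between bottle_mid's own z axis and vertical below 0.06 rad and horizontal distance between cap_mid and bottle_mid below 0.006 m and z of cap_mid in the frame of bottle_mid below 0.0665 m and angle between the x axis of cap_mid and the x axis of bottle_mid, either way round below 0.6 rad), for 0.05 s.
3. the cap is twisted free, still on the neck (x of bottle_mid in the frame of clip between -0.003 and 0.004 m and y of bottle_mid in the frame of clip between -0.004 and 0.004 m and height (world z) of bottle_mid below 0.045 m and angle between bottle_mid's own z axis and vertical below 0.06 rad and horizontal distance between cap_mid and bottle_mid below 0.006 m and z of cap_mid in the frame of bottle_mid below 0.078 m and angle between the x axis of cap_mid and the x axis of bottle_mid, either way round above 0.64 rad), for 0.05 s.
At the end, for the whole second after the job is handed in: The gripper still holds the cap, at rest, 30 to 120 mm above where it sat, within 25 mm of the bottle's axis, tilted under 15 degrees and off the bottle; the bottle stands upright on the glass, fully home in the clip (3 mm along, 4 mm across) (x of bottle_mid in the frame of clip between -0.003 and 0.004 m and y of bottle_mid in the frame of clip between -0.004 and 0.004 m and height (world z) of bottle_mid below 0.045 m and angle between bottle_mid's own z axis and vertical below 0.06 rad and z of cap_mid in the frame of bottle_mid between 0.099 and 0.189 m and horizontal distance between cap_mid and bottle_mid below 0.025 m and angle between cap_mid's own z axis and vertical below 0.26 rad and contact force between the fingers and cap above 1 N and contact force between cap and bottle below 0.05 N and linear speed of each of cap, bottle below 0.02 m/s); the arm keeps its last pose, push and grip.
It fails at once if the bottle is lifted more than 15 mm off the glass (height (world z) of bottle_mid above 0.055 m).
It fails at once if the bottle is tipped more than 20 degrees (angle between bottle_mid's own z axis and vertical above 0.35 rad).
It fails at once if the pot, blue lid, tin or spray bottle is shifted more than 25 mm (distance of any of pot_mid, lid_mid, tin_mid, sprayer_mid from where it was at the start of the episode above 0.025 m).
It also fails if it takes over 58 s, if anything falls off the work surface, if the arm or the gripper's body presses on something with over 40 N, if the wrist force passes 120 N, or if a joint passes its speed limit or range.

ROBOT

A 6-joint arm with a two-finger parallel gripper is mounted at the origin on the work surface. World frame = base frame: x ahead of the robot, y to its left, z up, the work surface at z = 0. Lengths are in mm, angles in rad, forces in N, time in s.
With the tool pointing down it reaches from about 325 to 775 mm from the base axis. Payload 5.5 kg.
Tool frame: the origin (TCP) lies midway between the tips of the shut fingers; the grasp point (between the pads) lies 19 mm behind it; z points along the fingers, y is the direction in which the jaws open and shut (so a half turn about z gives the same grasp; the last joint's range is limited). The gripper opens to 88 mm and grips with 3 to 60 N. Pads are 20 mm wide; open, the fingers measure 115 mm over their backs; the gripper's body (75 mm by 178 mm) begins 61 mm behind the grasp point.
Start: joints at [-1.24, 0.091, 1.231, -0, 1.82, -0.057], TCP at [226.892, -555.46, 222.631] pointing down, gripper open.
Joint ranges: [-2.87, 2.87], [-0.86, 2.18], [0.17, 2.46], [-1.51, 4.65], [0.06, 2.69], [-2.65, 2.65]. Speed limits (rad/s): [2.57, 2.57, 3.01, 3.14, 3.14, 3.14].

INTERFACE

Orientations are given as a 3x3 rotation matrix whose columns are the frame's x, y, z axes.
In Python, from plant import manip gives the robot as it stands.
- The arm moves only by the shell command python3 -m inch 'ROWS' [OPENING] [FORCE]. ROWS is JSON, a list of rows, each a list of 6 numbers: the shift along the tool's x, y, z in units of 25 mm (1.0 is 25 mm), then the turn, a rotation vector about the tool's x, y, z in rad. A call has 1 to 8 rows; each row is the pose to reach, as a shift and turn from the pose commanded when the call began, along the tool's axes at that moment; what a row does not reach only later rows make up. A row lasts 1/12 s, in which the tool goes at most 41.7 mm and 7.16 degrees, less where a joint would pass 70% of its speed; a pose out of reach is approached as far as the arm can. A call with a gripper value outside its range is refused whole. OPENING is the finger opening in mm, from 0 to 87.8, set as the call begins (- or left out, the last holds). The fingers move at their own pace and stop on an object; FORCE is the grip in N (left out, the last holds). Time passes only in rows, so rows that repeat a pose let the fingers close. It gives the time, the measured TCP pose, the force and the opening at its end, in the units of the state.
- manip.get_state(): the state, without advancing time (a new reading comes with each control period).
- manip.camera(name): name is "scene" or "top" or "wrist"; returns a dict with "image" (384x512x3 uint8, blue, green, red), "range_z" (384x512 float32, mm along the optical axis (not along the pixel's ray), 0 where there is no reading), "fov_y" (degrees; the focal length in pixels is half the picture's height over the tangent of half this angle, whatever the lens; pixels are square), "cx", "cy" (the principal point, pixels), "extrinsics" (4x4, takes a point from world to camera coordinates); the wrist camera has in their place "hand_eye" (4x4, takes a point from camera to tool coordinates, whose origin is the TCP and whose axes are the flange's). Camera axes: x right, y down, z forward; pixel columns grow to the right and rows downward; lengths in mm; the calibration is good to about 2 mm. The wrist camera is an equidistant fisheye: a pixel r from the principal point sees the ray r / f radians off the axis. A picture is of the moment at which its call begins: read the wrist's pose just before it.
- manip.hand_in(): hands the job in, once; it reports no verdict.
The state is a dict: "time": time; "joint_positions": joint angles; "qvel": joint speeds; "effort": joint torques, N m; "ee_pos": TCP position; "tool_rot": TCP orientation; "contact_force": force on the tool from outside, world axes, zero at the start; "wrist_torque": the same for the moment, N m; "finger_gap": opening from 0.0 (shut) to 1.0 (fully open).
Only numpy, scipy, OpenCV 4.12 (cv2) and the standard library are available. Lean on these libraries where they do the work, as an engineer would, in place of code of your own. Each camera call takes 0.05 s, during which the arm holds its last target.

## Working session

There is one attempt and no reset: what is moved stays moved. The work goes in short steps, Python scripts to look and compute and a shell command to move; the robot and the scene stay as the last step left them, time stands still between calls to the robot, and variables do not carry over. Pictures are saved under pics/ and viewed, and the job is handed in when it is done.

```bash
mkdir -p pics; ls; cat > h.py <<'E'
import numpy as np, cv2
from plant import manip
def snap(name,fn=None):
    st=manip.get_state(); c=manip.camera(name)
    np.savez('last_%s.npz'%name,ee=st['ee_pos'],R=st['tool_rot'],**{k:v for k,v in c.items()})
    if fn: cv2.imwrite('pics/'+fn,c['image'])
    return c,st
def load(name): return dict(np.load('last_%s.npz'%name))
def f_of(c): return 192/np.tan(np.radians(float(c['fov_y']))/2)
def rays(c,uv,name):
    uv=np.atleast_2d(np.asarray(uv,float)); f=f_of(c)
    d=np.c_[uv[:,0]-float(c['cx']),uv[:,1]-float(c['cy'])]
    if name!='wrist':
        r=np.c_[d/f,np.ones(len(d))]
        T=np.linalg.inv(c['extrinsics'])
    else:
        rr=np.linalg.norm(d,axis=1)+1e-9; th=rr/f
        r=np.c_[d/rr[:,None]*np.sin(th)[:,None],np.cos(th)]
        W=np.eye(4);W[:3,:3]=c['R'];W[:3,3]=c['ee']; T=W@c['hand_eye']
    return T[:3,3],r@T[:3,:3].T
def onplane(c,uv,z,name):
    o,r=rays(c,uv,name); t=(z-o[2])/r[:,2]; return o+t[:,None]*r
def depthpts(c,name):
    # world XYZ for every pixel
    v,u=np.mgrid[0:384,0:512]; uv=np.c_[u.ravel(),v.ravel()]
    o,r=rays(c,uv,name); 
    if name=='wrist':
        d=uv-np.array([float(c['cx']),float(c['cy'])]);th=np.linalg.norm(d,axis=1)/f_of(c); s=np.cos(th)
    else: s=np.ones(len(uv))
    z=c['range_z'].ravel(); P=o+r*(z/s)[:,None]; P[z==0]=np.nan
    return P.reshape(384,512,3)
E
python3 - <<'E'
from h import *
for n in ['scene','top','wrist']:
    c,st=snap(n,n+'0.png'); print(n,c['fov_y'],c['cx'],c['cy'])
print(st)
E
```

```text
pics
scene 49.78388553975194 255.93378939370893 190.08873724232484
top 50.60137884958692 257.04609981711565 190.7765656807193
wrist 65.70646984690485 261.15063317940724 195.74450894128003
{'time': 0.1, 'joint_positions': array([-1.23969129e+00,  9.17894253e-02,  1.23177508e+00, -1.25578930e-05,
        1.81979934e+00, -5.67223646e-02]), 'qvel': array([ 0.00045193, -0.00149862, -0.0017862 , -0.00012648, -0.00016362,
        0.00115122]), 'effort': array([ 3.79919147e-03, -4.47855127e+01, -4.07571709e+01,  7.00367871e-02,
        2.84000445e-02, -9.91363254e-05]), 'ee_pos': array([ 226.80083233, -555.1910933 ,  221.61101989]), 'tool_rot': array([[ 9.25734064e-01,  3.78174693e-01, -5.87300564e-04],
       [ 3.78175138e-01, -9.25732560e-01,  1.67102311e-03],
       [ 8.82553968e-05, -1.76902549e-03, -9.99998431e-01]]), 'contact_force': array([-0.5187763 , -0.49627899,  0.0676434 ]), 'wrist_torque': array([0.02429453, 0.02726065, 0.03502478]), 'finger_gap': 0.9998022054147996}
```

View pics/scene0.png

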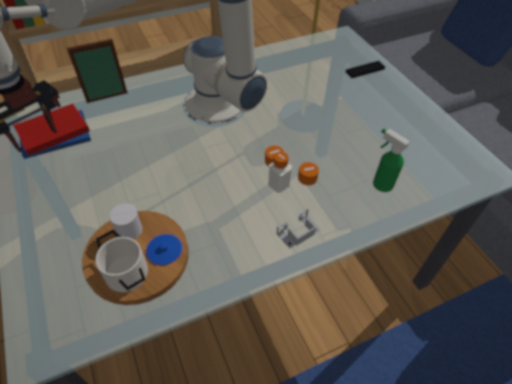

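View pics/top0.png

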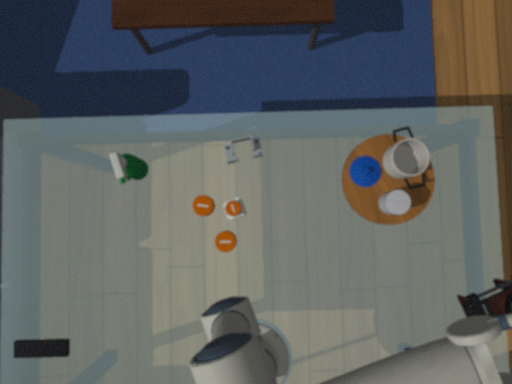

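View pics/wrist0.png

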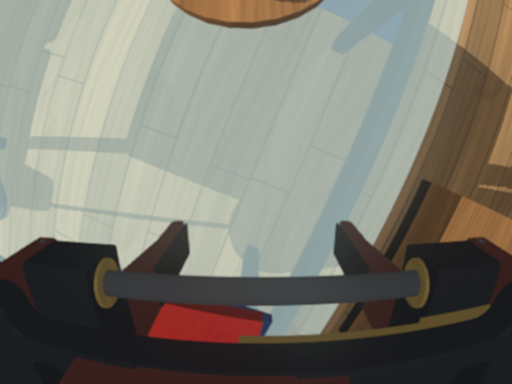

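The overhead view has three orange caps, at (203,205), (226,241) and (233,208). The last one sits on the white bottle. The clip is at about (243,150), the sprayer at (128,167) and the turntable at (388,178). I'll enlarge this and measure.

```bash
python3 - <<'E'
from h import *
c=load('top'); im=c['image']
cv2.imwrite('pics/crop_top.png',cv2.resize(im[125:260,180:290],None,fx=5.5,fy=4.4*1.0 if 0 else 5.5,interpolation=cv2.INTER_CUBIC)[:600])
s=load('scene'); cv2.imwrite('pics/crop_scene.png',cv2.resize(s['image'][135:255,240:400],None,fx=5,fy=5,interpolation=cv2.INTER_CUBIC))
for n,cc in (('top',c),('scene',s)):
    P=depthpts(cc,n); hsv=cv2.cvtColor(cc['image'],cv2.COLOR_BGR2HSV)
    o=cv2.inRange(hsv,(5,170,120),(18,255,255))
    k,l,st,ce=cv2.connectedComponentsWithStats(o)
    for i in range(1,k):
        if st[i,4]>60 and st[i,4]<1500:
            q=P[l==i]; zt=np.nanpercentile(q[:,2],90); t=q[q[:,2]>zt-6]
            print(n,st[i],ce[i].round(1),'z',zt.round(1),'med',np.nanmean(t,0).round(1),'ext',(np.nanmax(t,0)-np.nanmin(t,0)).round(0))
    print(n,'cam',np.linalg.inv(cc['extrinsics'])[:3,3].round(0))
E
```

```text
top [194 196  19  19 250] [203.1 205.3] z 46.5 med [456.3 133.   43.9] ext [53. 53.  9.]
top [226 202  15  13 111] [233.3 207.9] z 127.1 med [443.8  40.3 124.4] ext [33. 38.  7.]
top [216 232  19  19 250] [225.2 240.9] z 46.4 med [350.6  71.6  43.8] ext [52. 53.  9.]
top cam [ 419.  -36. 1223.]
scene [266 146  22  16 159] [275.9 154.2] z 126.9 med [446.6  36.  125.6] ext [36. 39.  8.]
scene [300 163  18  14 153] [308.5 170.1] z 47.1 med [461.  130.1  44.9] ext [58. 54.  9.]
scene cam [1155. -376.  964.]
```

View pics/crop_top.png

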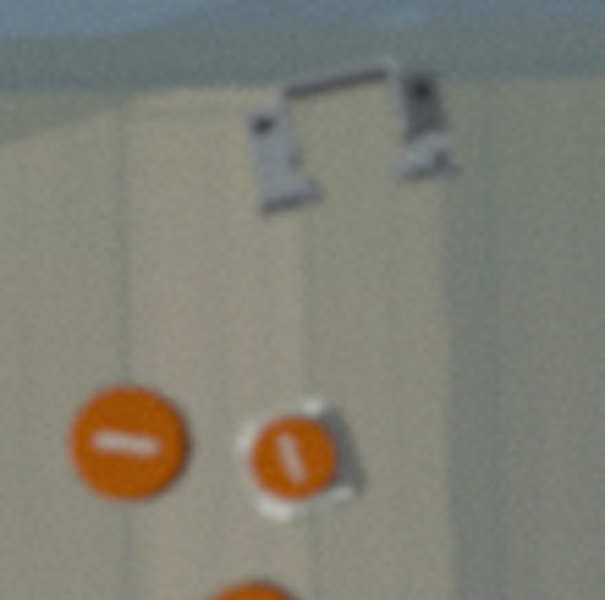

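View pics/crop_scene.png

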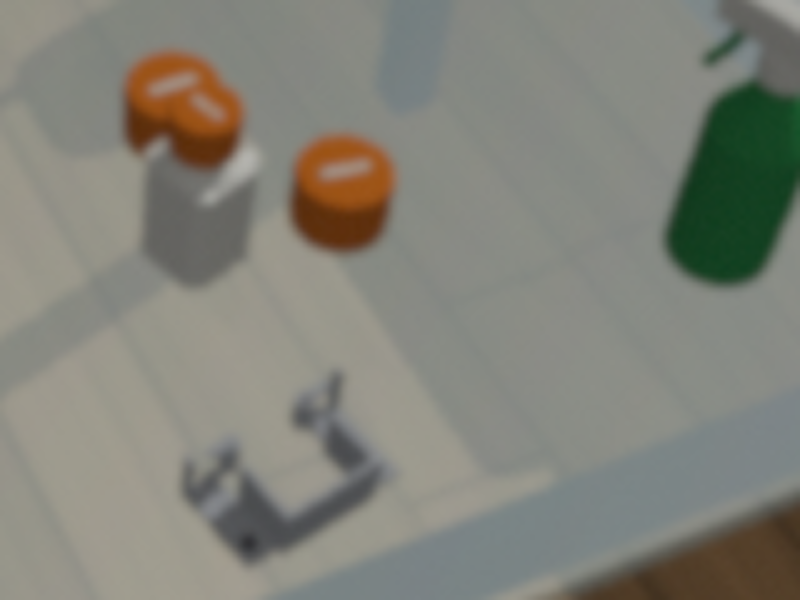

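The cap at (233,208) on the bottle is about 40 mm across with its top at 124–127 mm, as expected (80 + 44). The other two are about 54 mm across and lie on the glass, so they're decoys. Next I'll get a first estimate of the clip and bottle poses from the overhead view.

```bash
cat >> h.py <<'E'
def go(p,yaw_y):
    """print shift (units, tool axes) and tool-z turn to TCP p with jaw axis y at yaw (deg), tool down; from measured pose"""
    st=manip.get_state(); R=st['tool_rot']
    ys=np.array([np.cos(np.radians(yaw_y)),np.sin(np.radians(yaw_y)),0]); zs=np.array([0,0,-1.])
    best=None
    for s in (1,-1):
        y=ys*s; Rt=np.c_[np.cross(y,zs),y,zs]
        rv=cv2.Rodrigues(R.T@Rt)[0].ravel()
        if best is None or np.linalg.norm(rv)<np.linalg.norm(best): best=rv
    d=R.T@(np.asarray(p,float)-st['ee_pos'])/25
    print('t',st['time'],'ee',st['ee_pos'].round(1),'yaw_y',np.degrees(np.arctan2(R[1,1],R[0,1])).round(2),'F',st['contact_force'].round(1),'gap',round(st['finger_gap']*88,1),'q6',st['joint_positions'][5].round(2))
    print('shift',d.round(3),'turn',best.round(4))
E
python3 - <<'E'
from h import *
c=load('top'); P=depthpts(c,'top')
o=np.array([[231,143],[255,137],[228,163],[262,156],[254,157]])
print(onplane(c,[[180+250/5.5,125+115/5.5],[180+435/5.5,125+72/5.5],[180+285/5.5,125+98/5.5],[180+392/5.5,125+76/5.5],[180+262/5.5,125+212/5.5],[180+455/5.5,125+172/5.5]],36,'top').round(1))
z=P[...,2]; m=(z>25)&(z<45)
sub=np.zeros_like(m); sub[125:175,215:275]=1
print(np.argwhere(m&sub).shape, np.nanmean(P[m&sub],0))
# turntable things
for n,(a,b,d,e) in {'tt':(135,225,340,440),'spr':(148,186,105,150)}.items():
    q=P[a:b,d:e].reshape(-1,3); q=q[q[:,2]>15]; print(n,np.nanmin(q,0).round(),np.nanmax(q,0).round())
go([400,30,300],12)
E
```

```text
[[629.4  65.4  36. ]
 [649.8 -34.5  36. ]
 [638.   46.4  36. ]
 [648.3 -11.3  36. ]
 [576.8  60.1  36. ]
 [595.5 -43.7  36. ]]
(132, 2) [624.40964317  14.42088226  34.48939477]
tt [ 387. -548.   15.] [ 652. -279.  117.]
spr [516. 302.  15.] [605. 350. 198.]
t 0.15 ee [ 226.8 -555.2  221.7] yaw_y -67.78 F [ 0.8 -0.1 -0.8] gap 87.7 q6 -0.06
shift [ 15.266 -19.056  -3.1  ] turn [-1.2000e-03 -1.1000e-03 -1.3924e+00]
```

```bash
python3 - <<'E'
from h import *
c=load('wrist'); print(c['hand_eye'].round(3))
go([480,-40,300],18)
E
```

```text
[[ 0.00000e+00 -9.68000e-01 -2.52000e-01  6.90100e+01]
 [ 1.00000e+00  0.00000e+00  1.00000e-03  4.92000e-01]
 [-1.00000e-03 -2.52000e-01  9.68000e-01 -1.61911e+02]
 [ 0.00000e+00  0.00000e+00  0.00000e+00  1.00000e+00]]
t 0.15 ee [ 226.8 -555.2  221.7] yaw_y -67.78 F [ 0.8 -0.1 -0.8] gap 87.7 q6 -0.06
shift [ 17.169 -15.254  -3.105] turn [-1.2000e-03 -1.2000e-03 -1.4972e+00]
```

```bash
python3 -m inch '[[2,-2,-3,0,0,-0.12],[4,-3.5,-3,0,0,-0.24],[6,-5,-3,0,0,-0.36],[7.5,-6.5,-3,0,0,-0.48],[9,-8,-3,0,0,-0.6],[10.5,-9.3,-3,0,0,-0.72],[12,-10.6,-3,0,0,-0.84],[13.3,-11.9,-3,0,0,-0.96]]'; python3 - <<'E'
from h import *
go([520,-70,270],18)
E
```

```text
time: 0.82
ee_pos: [366.6, -271.0, 293.5]
tool_rot: [[0.216, 0.976, 0.0], [0.976, -0.216, -0.0], [-0.0, 0.0, -1.0]]
contact_force: [0.9, -0.4, 0.4]
finger_gap: 1.0
t 0.8167 ee [ 366.6 -271.   293.5] yaw_y -12.46 F [ 0.9 -0.4  0.4] gap 88.0 q6 -0.49
shift [9.174 4.255 0.94 ] turn [ 3.000e-04  1.000e-04 -5.316e-01]
```

```bash
python3 -m inch '[[1.6,0.7,0.2,0,0,-0.09],[3.2,1.4,0.4,0,0,-0.18],[4.8,2.1,0.6,0,0,-0.27],[6.2,2.8,0.8,0,0,-0.36],[7.5,3.4,0.9,0,0,-0.45],[8.5,3.9,0.9,0,0,-0.53],[9,4.2,0.9,0,0,-0.53],[9,4.2,0.9,0,0,-0.53]]'; python3 - <<'E'
from h import *
go([520,-70,270],18)
snap('wrist','w1.png')
E
```

```text
time: 1.48
ee_pos: [519.5, -74.7, 269.9]
tool_rot: [[-0.304, 0.953, -0.002], [0.953, 0.304, 0.001], [0.001, -0.001, -1.0]]
contact_force: [0.9, -0.5, -0.5]
finger_gap: 1.001
t 1.4833 ee [519.5 -74.7 269.9] yaw_y 17.68 F [ 0.9 -0.5 -0.5] gap 88.1 q6 -0.52
shift [ 0.172  0.076 -0.005] turn [-0.0012 -0.0012 -0.0057]
```

View pics/w1.png

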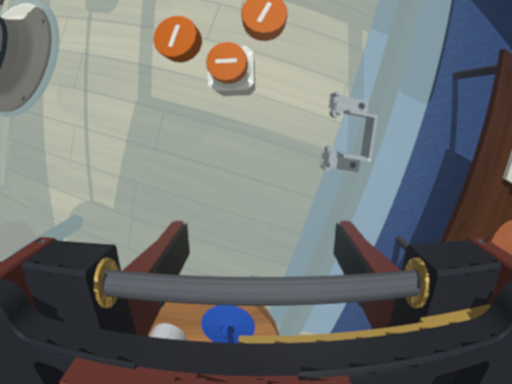

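The wrist view shows the bottle and its cap at about (229,66), the decoy caps at (177,38) and (264,15), and the clip at (350,132) with its mouth facing left, towards the bottle. I'll enlarge it to pick points.

```bash
python3 - <<'E'
from h import *
c=load('wrist'); im=c['image']
a=cv2.resize(im[35:100,195:265],None,fx=8,fy=8,interpolation=cv2.INTER_CUBIC)
b=cv2.resize(im[85:180,310:385],None,fx=6,fy=6,interpolation=cv2.INTER_CUBIC)
cv2.imwrite('pics/w1a.png',a);cv2.imwrite('pics/w1b.png',b)
P=depthpts(c,'wrist'); z=P[...,2]
m=(z>28)&(z<44); sub=np.zeros_like(m); sub[85:180,310:385]=1
q=P[m&sub]; print(len(q)); 
mm=((m&sub)[85:180,310:385]*255).astype(np.uint8); cv2.imwrite('pics/w1m.png',cv2.resize(mm,None,fx=6,fy=6,interpolation=0))
hsv=cv2.cvtColor(im,cv2.COLOR_BGR2HSV); o=cv2.inRange(hsv,(5,170,120),(18,255,255))
k,l,st,ce=cv2.connectedComponentsWithStats(o)
for i in range(1,k):
    if 300<st[i,4]<3000:
        q=P[l==i]; print(st[i],ce[i].round(1),np.nanmedian(q,0).round(1))
t=P[35:100,195:265]; tm=(t[...,2]>119)&(t[...,2]<132); print('captop',t[tm].mean(0), t[tm].min(0),t[tm].max(0), tm.sum())
E
```

```text
616
[ 242    0   44   33 1046] [263.8  15.3] [461.6 127.7  42.9]
[ 154   17   44   40 1144] [175.2  36.5] [355.7  68.3  43. ]
[207  43  39  38 965] [226.2  61.4] [445.8  37.9 123.8]
captop [445.75732825  39.04455595 123.76312747] [424.11457632  18.27796571 119.12381094] [466.65875767  61.01266707 126.34020024] 1255
```

View pics/w1a.png

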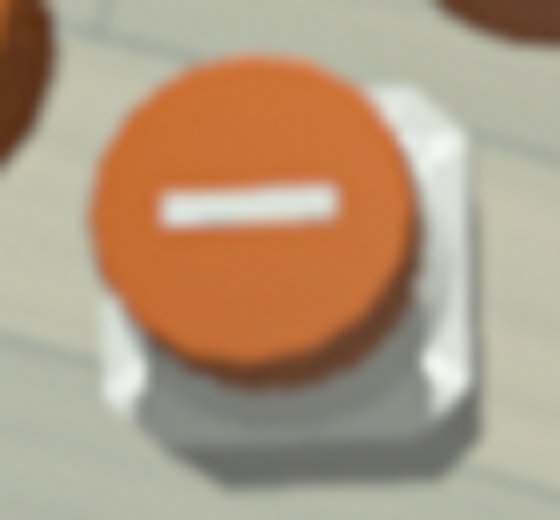

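View pics/w1b.png

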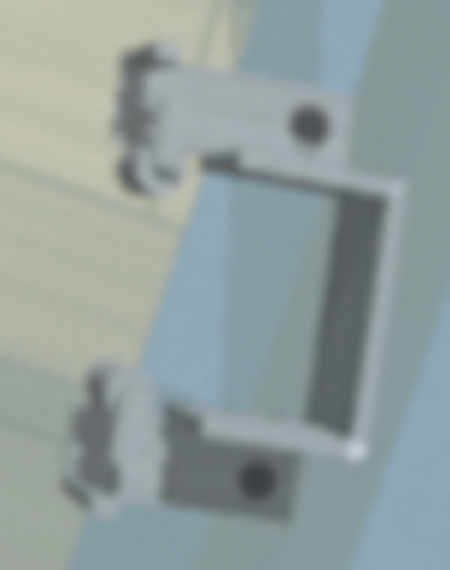

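View pics/w1m.png

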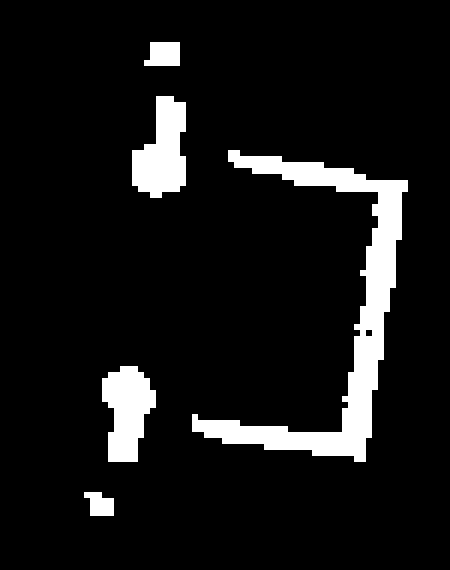

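```bash
python3 - <<'E'
from h import *
c=load('wrist'); P=depthpts(c,'wrist')
def reg(x0,x1,y0,y1):
    s=P[85+y0//6:85+y1//6,310+x0//6:310+x1//6].reshape(-1,3); return s[(s[:,2]>28)&(s[:,2]<44)]
r1=reg(120,200,138,205); r2=reg(90,165,360,412)
bw=reg(338,415,205,425); 
def circ(q):
    h=cv2.convexHull(q[:,:2].astype(np.float32)); return cv2.minEnclosingCircle(h)
print('rollers',r1.mean(0),circ(r1),r2.mean(0),circ(r2),'z',np.median(r1[:,2]),np.median(r2[:,2]))
A=np.array(circ(r1)[0]);B=np.array(circ(r2)[0])
A2=r1[:,:2].mean(0);B2=r2[:,:2].mean(0)
for a,b in((A,B),(A2,B2)):
    d=a-b; print('sep',np.linalg.norm(d),'yaw',np.degrees(np.arctan2(-d[0],d[1])),'mid',(a+b)/2)
vx,vy,x0,y0=cv2.fitLine(bw[:,:2].astype(np.float32),cv2.DIST_HUBER,0,.01,.01).ravel()
print('backwall yaw',np.degrees(np.arctan2(-vx,vy)),'pt',x0,y0, bw[:,2].mean())
w1=reg(220,360,145,185);w2=reg(190,345,410,455)
for w in (w1,w2):
    l=cv2.fitLine(w[:,:2].astype(np.float32),cv2.DIST_HUBER,0,.01,.01).ravel(); print('side yaw',np.degrees(np.arctan2(l[1],l[0])),l[2:],w[:,2].mean())
# bottle edges on z=80
def e(p,z=80): return onplane(c,[[195+p[0]/8-.44,35+p[1]/8-.44]],z,'wrist')[0]
E={n:e(p) for n,p in dict(rt=(468,130),rb=(472,392),fl=(150,445),fr=(420,435),frc=(470,395),flc=(105,400),lt=(100,310),lb=(103,400),tr=(412,88)).items()}
for k,v in E.items(): print(k,v.round(1))
d=E['rt']-E['rb']; print('right edge dir',np.degrees(np.arctan2(d[1],d[0])))
d=E['fr']-E['fl']; print('front edge dir',np.degrees(np.arctan2(d[1],d[0])))
l=[e((160,215),124),e((340,198),124)]; d=l[1]-l[0]; print('label',np.degrees(np.arctan2(d[1],d[0])),l)
q=P[35:100,195:265].reshape(-1,3); q=q[(q[:,2]>72)&(q[:,2]<90)]; print(len(q),cv2.minAreaRect(q[:,:2].astype(np.float32)))
E
```

```text
rollers [591.45967425  32.9707744   33.10265153] ((591.9503173828125, 33.27113342285156), 6.551945686340332) [601.21851406 -17.34282507  33.18739669] ((601.8856201171875, -18.03326416015625), 6.0001540184021) z 32.86888795760771 33.0955242089874
sep 52.25754923242208 yaw 10.959896199837255 mid [596.91796875   7.61893463]
sep 51.25127554905719 yaw 10.976808438726701 mid [596.33909416   7.81397466]
backwall yaw -169.55688 pt 650.7052 19.927773 34.06338515430454
side yaw 13.089053 [620.4067    43.867615] 35.46598297727816
side yaw 13.336051 [636.13794  -16.217127] 35.01689291681528
rt [464.5  66.9  80. ]
rb [477.3  28.9  80. ]
fl [434.3   8.   80. ]
fr [472.   20.5  80. ]
frc [477.2  28.4  80. ]
flc [425.7  12.7  80. ]
lt [420.8  25.5  80. ]
lb [425.4  12.6  80. ]
tr [454.6  70.8  80. ]
right edge dir 108.58571868866996
front edge dir 18.43484707698039
label 21.256092694300676 [array([434.27149075,  35.350581  , 124.        ]), array([456.02129515,  43.81128005, 124.        ])]
663 ((445.1318359375, 38.8302001953125), (54.12434768676758, 53.04736328125), 20.281496047973633)
```

Checks:
- **Clip:** the rollers are 52 mm apart, as specified. The mouth is at (596.6, 7.7), the yaw is about 11.3° and the origin is at (623, 13).
- **Bottle:** about 54 × 53 mm at (445.4, 38.9), yaw about 20°.

All of this agrees with the given sizes. I'll go above the bottle with the jaws along its x axis, front and back.

```bash
python3 - <<'E'
from h import *
go([445.4,38.9,160],20)
E
```

```text
t 1.5333 ee [518.6 -76.2 270.3] yaw_y 17.58 F [-0.6 -0.  -0.3] gap 87.8 q6 -0.52
shift [ 5.273 -1.396  4.417] turn [-0.0014 -0.0003 -0.0423]
```

```bash
python3 -m inch '[[1,-0.3,0.8,0,0,-0.04],[2.1,-0.6,1.7,0,0,-0.04],[3.2,-0.9,2.6,0,0,-0.04],[4.2,-1.2,3.5,0,0,-0.04],[4.9,-1.4,4.1,0,0,-0.04],[5.27,-1.4,4.4,0,0,-0.04],[5.27,-1.4,4.4,0,0,-0.04]]'; python3 - <<'E'
from h import *
snap('wrist','w2.png')
go([445.4,38.9,50],20)
E
```

```text
time: 2.12
ee_pos: [444.0, 38.2, 159.7]
tool_rot: [[-0.339, 0.941, -0.002], [0.941, 0.339, -0.0], [0.0, -0.002, -1.0]]
contact_force: [-0.4, -0.7, -0.3]
finger_gap: 0.998
t 2.1667 ee [445.1  37.5 161.1] yaw_y 19.82 F [ 0.3 -1.4 -0. ] gap 87.8 q6 -0.34
shift [0.051 0.032 4.445] turn [ 0.0001  0.0007 -0.0032]
```

View pics/w2.png

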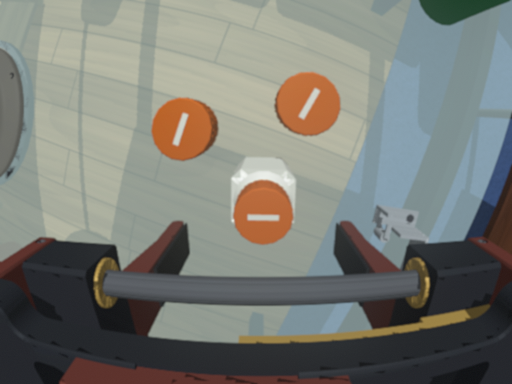

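The cap, at (263,211), is centred between the fingers and its label is parallel to the jaws. A quick measurement, then I'll descend.

```bash
python3 - <<'E'
from h import *
c=load('wrist'); P=depthpts(c,'wrist')
q=P[150:250,215:310].reshape(-1,3)
t=q[(q[:,2]>119)&(q[:,2]<130)]; print(len(t),cv2.minEnclosingCircle(t[:,:2].astype(np.float32)),t.mean(0))
b=q[(q[:,2]>70)&(q[:,2]<90)]; print(cv2.minAreaRect(b[:,:2].astype(np.float32)))
E
python3 -m inch '[[0.03,0.02,0.8,0,0,0],[0.03,0.02,1.6,0,0,0],[0.03,0.02,2.4,0,0,0],[0.03,0.02,3.2,0,0,0],[0.03,0.02,3.9,0,0,0],[0.03,0.02,4.3,0,0,0],[0.03,0.02,4.4,0,0,0],[0.03,0.02,4.4,0,0,0]]'; python3 - <<'E'
from h import *
go([445.4,38.9,50],20)
E
```

```text
2746 ((445.166748046875, 39.90076446533203), 21.760942459106445) [444.650651    41.0973503  123.84311143]
((443.8476257324219, 43.59056854248047), (54.56427764892578, 48.3613166809082), 21.099315643310547)
time: 2.83
ee_pos: [446.0, 38.4, 51.4]
tool_rot: [[-0.339, 0.941, 0.0], [0.941, 0.339, -0.0], [-0.0, -0.0, -1.0]]
contact_force: [-1.4, 0.9, 0.2]
finger_gap: 1.0
t 2.8333 ee [446.   38.4  51.4] yaw_y 19.8 F [-1.4  0.9  0.2] gap 88.0 q6 -0.34
shift [ 0.027 -0.015  0.055] turn [-0.      0.0003 -0.0035]
```

```bash
python3 -m inch '[[0.03,0,0.05,0,0,-0.005],[0.03,0,0.05,0,0,-0.005],[0.03,0,0.05,0,0,-0.005],[0.03,0,0.05,0,0,-0.005],[0.03,0,0.05,0,0,-0.005],[0.03,0,0.05,0,0,-0.005],[0.03,0,0.05,0,0,-0.005],[0.03,0,0.05,0,0,-0.005]]' 40 20; python3 - <<'E'
from h import *
snap('wrist','w3.png')
go([564,1.3,50],11.3)
E
```

```text
time: 3.5
ee_pos: [445.3, 39.9, 50.1]
tool_rot: [[-0.345, 0.939, 0.0], [0.939, 0.345, -0.0], [-0.0, 0.0, -1.0]]
contact_force: [-1.5, -1.5, 3.5]
finger_gap: 0.616
t 3.55 ee [445.4  39.9  50.1] yaw_y 20.17 F [-1.6 -0.4  2.7] gap 54.1 q6 -0.34
shift [-3.086  3.922  0.008] turn [0.0005 0.0002 0.1549]
```

View pics/w3.png

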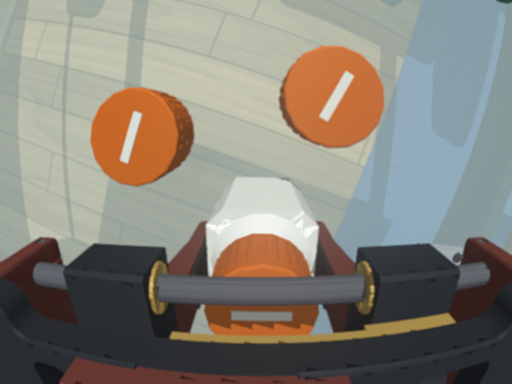

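The bottle is gripped at 54.1 mm, which matches its width. I'll slide it to about 60 mm in front of home, turning to 11.3°.

```bash
python3 -m inch '[[-0.15,0.2,0,0,0,0.01],[-0.45,0.6,0,0,0,0.03],[-0.85,1.1,0,0,0,0.05],[-1.3,1.6,0,0,0,0.07],[-1.7,2.1,0,0,0,0.09],[-2.1,2.6,0,0,0,0.11],[-2.5,3.1,0,0,0,0.135],[-2.8,3.5,0,0,0,0.155]]'; python3 - <<'E'
from h import *
go([564,1.3,50],11.3)
E
```

```text
time: 4.22
ee_pos: [552.5, 4.2, 50.1]
tool_rot: [[-0.194, 0.981, -0.0], [0.981, 0.194, 0.0], [0.0, -0.0, -1.0]]
contact_force: [-4.3, 2.1, 7.7]
finger_gap: 0.612
t 4.2167 ee [552.5   4.2  50.1] yaw_y 11.2 F [-4.3  2.1  7.7] gap 53.8 q6 -0.25
shift [-0.203  0.431  0.005] turn [-0.0001 -0.0005 -0.0018]
```

```bash
python3 -m inch '[[-0.1,0.1,-0.02,0,0,0],[-0.15,0.25,-0.02,0,0,0],[-0.2,0.4,-0.02,0,0,0],[-0.2,0.43,-0.02,0,0,0],[-0.2,0.43,-0.02,0,0,0]]'; python3 - <<'E'
from h import *
snap('wrist','w4.png'); snap('top','t4.png'); snap('scene','s4.png')
go([623,13,50],11.3)
c=load('wrist'); P=depthpts(c,'wrist'); z=P[...,2]; m=((z>28)&(z<44)); m[230:]=0
print(m.sum()); cv2.imwrite('pics/w4m.png',(m*255).astype(np.uint8))
s=load('scene')['image']; cv2.imwrite('pics/s4c.png',cv2.resize(s[135:255,240:400],None,fx=5,fy=5,interpolation=cv2.INTER_CUBIC))
E
```

```text
time: 4.63
ee_pos: [563.0, 1.4, 50.2]
tool_rot: [[-0.196, 0.981, 0.0], [0.981, 0.196, -0.001], [-0.001, 0.0, -1.0]]
contact_force: [-1.5, -0.3, 1.9]
finger_gap: 0.619
t 4.7833 ee [563.    1.4  50.2] yaw_y 11.29 F [ 0.3 -0.9  1.9] gap 54.0 q6 -0.25
shift [-0.015  2.444  0.008] turn [ 0.0006  0.0006 -0.0001]
7834
```

View pics/w4.png

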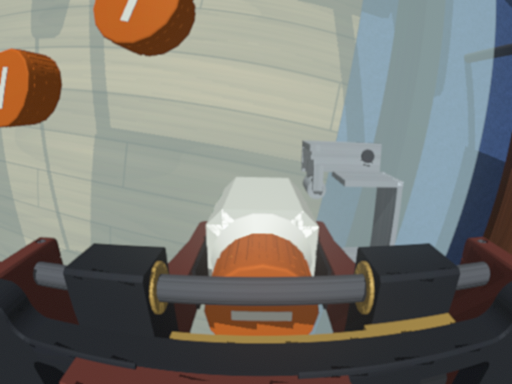

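View pics/s4c.png

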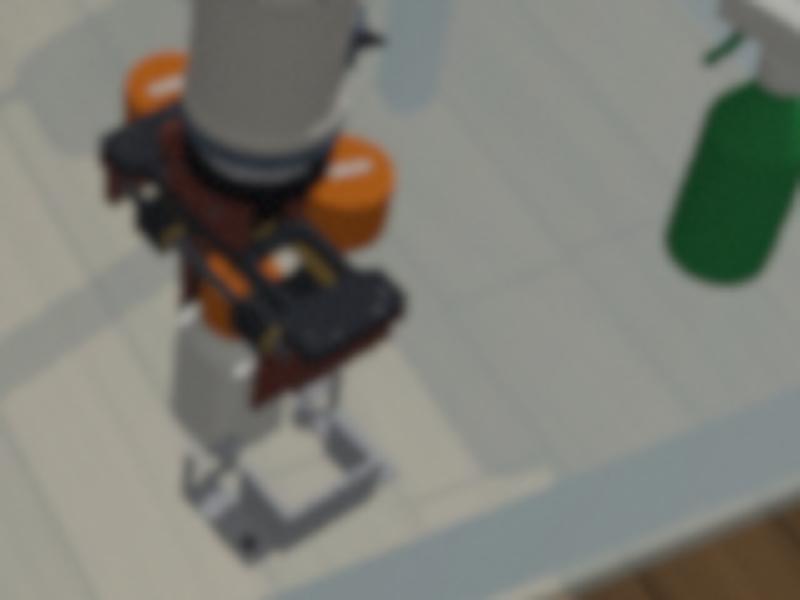

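```bash
python3 - <<'E'
from h import *
c=load('wrist'); P=depthpts(c,'wrist'); 
cv2.imwrite('pics/w4c.png',cv2.resize(c['image'][125:250,195:415],None,fx=3.6,fy=3.6,interpolation=cv2.INTER_CUBIC))
R=c['R'];L=(P-c['ee'])@R  # tool coords; x=left,y=into clip
Z=P[...,2]
m=(Z>30)&(Z<42)&(L[...,1]>20)&(L[...,1]<110)&(np.abs(L[...,0])<70)
cv2.imwrite('pics/w4m.png',cv2.resize((m[125:250,195:415]*255).astype(np.uint8),None,fx=3.6,fy=3.6,interpolation=0))
for y in range(20,100,4):
    s=L[m&(L[...,1]>y)&(L[...,1]<=y+4)]; 
    if len(s): print(y,len(s),np.percentile(s[:,0],[2,50,98]).round(1))
b=(Z>66)&(Z<79)&(np.abs(L[...,1])<18)&(np.abs(L[...,0])<50)
s=L[b]; print('bottle left face',len(s),np.percentile(s[:,0],[5,50,95]).round(1))
if len(s):
    l=cv2.fitLine(s[:,:2].astype(np.float32),cv2.DIST_HUBER,0,.01,.01).ravel(); print(l, 'face yaw err deg',np.degrees(np.arctan(l[0]/l[1])))
E
```

```text
20 18 [22.5 24.3 26.8]
24 12 [19.  20.6 22. ]
28 116 [21.5 28.3 54.1]
32 266 [20.4 33.3 54. ]
36 151 [20.5 29.5 41.2]
40 12 [22.5 25.4 28.1]
48 7 [28.3 30.  31.7]
52 54 [28.4 30.5 32.2]
56 45 [28.5 31.  32.4]
60 47 [28.4 30.6 32.3]
64 46 [28.5 30.9 32.4]
68 46 [28.6 30.6 32.3]
72 45 [28.6 31.1 32.4]
76 45 [28.1 30.6 32.5]
80 49 [27.9 30.8 32.5]
84 49 [27.9 30.8 32.5]
88 465 [-12.1  10.2  32.3]
92 108 [-11.6  11.4  31.4]
bottle left face 592 [25.9 27.2 27.6]
[ 1.8799465e-02 -9.9982327e-01  2.7142982e+01  2.1545560e+00] face yaw err deg -1.0771935
```

View pics/w4c.png

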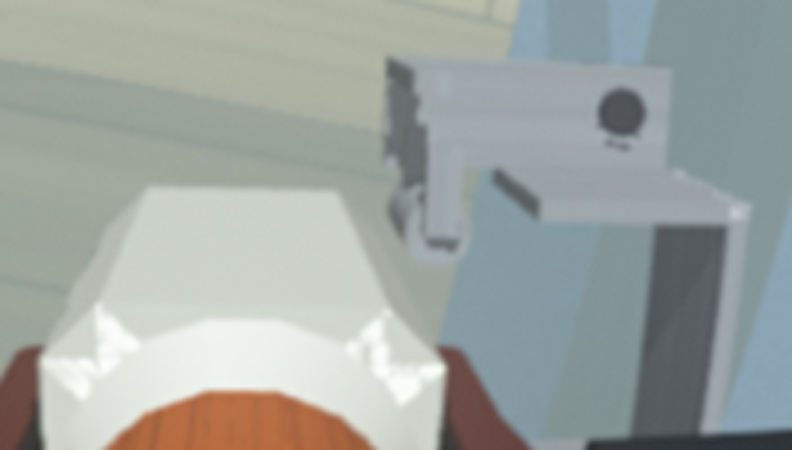

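View pics/w4m.png

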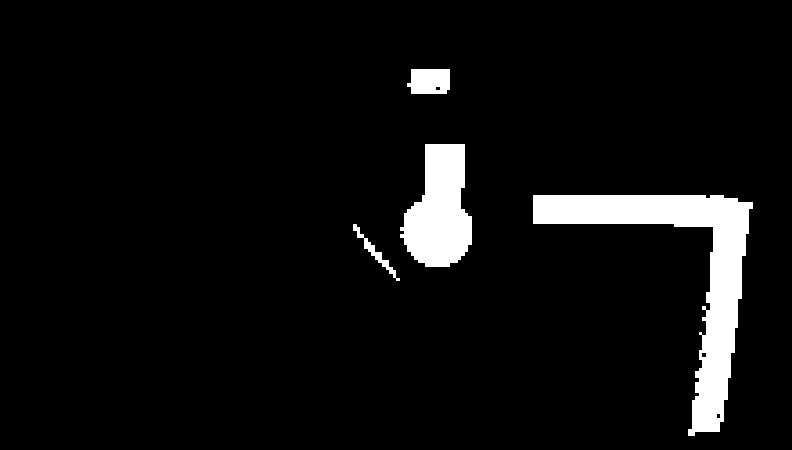

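The bottle is 0.5 mm off the clip's centreline and parallel to it. Home is 61 mm ahead (2.44 units) by both the rollers and the back wall. I'll push in slowly along tool y.

```bash
python3 -m inch '[[-0.01,0.2,0,0,0,0],[-0.02,0.4,0,0,0,0],[-0.02,0.6,0,0,0,0],[-0.02,0.8,0,0,0,0],[-0.02,1.0,0,0,0,0],[-0.02,1.15,0,0,0,0],[-0.02,1.25,0,0,0,0],[-0.02,1.3,0,0,0,0]]' - 25; python3 - <<'E'
from h import *
go([623,13,50],11.3)
E
```

```text
time: 5.45
ee_pos: [595.3, 7.6, 50.1]
tool_rot: [[-0.196, 0.981, -0.0], [0.981, 0.196, 0.0], [0.0, -0.0, -1.0]]
contact_force: [-2.6, -0.5, 4.3]
finger_gap: 0.613
t 5.45 ee [595.3   7.6  50.1] yaw_y 11.3 F [-2.6 -0.5  4.3] gap 54.0 q6 -0.24
shift [-0.005  1.127  0.005] turn [-0.     -0.0001 -0.    ]
```

```bash
python3 -m inch '[[0,0.15,0,0,0,0],[0,0.3,0,0,0,0],[0,0.45,0,0,0,0],[0,0.6,0,0,0,0],[0,0.7,0,0,0,0],[0,0.8,0,0,0,0]]'; python3 -m inch '[[0,0.1,0,0,0,0],[0,0.2,0,0,0,0],[0,0.26,0,0,0,0],[0,0.3,0,0,0,0],[0,0.3,0,0,0,0]]';  python3 - <<'E'
from h import *
go([623,13,50],11.3)
snap('wrist','w5.png'); c=load('wrist');P=depthpts(c,'wrist');R=c['R'];L=(P-c['ee'])@R;Z=P[...,2]
cv2.imwrite('pics/w5c.png',cv2.resize(c['image'][125:250,195:415],None,fx=3.6,fy=3.6,interpolation=cv2.INTER_CUBIC))
m=(Z>30)&(Z<42)&(L[...,1]>-50)&(L[...,1]<60)&(np.abs(L[...,0])<70)
for y in range(-50,60,4):
    s=L[m&(L[...,1]>y)&(L[...,1]<=y+4)]; 
    if len(s)>4: print(y,len(s),np.percentile(s[:,0],[2,50,98]).round(1))
E
```

```text
time: 5.95
ee_pos: [614.9, 11.4, 50.2]
tool_rot: [[-0.196, 0.981, -0.0], [0.981, 0.196, -0.0], [-0.0, -0.0, -1.0]]
contact_force: [-3.5, -0.8, 3.6]
finger_gap: 0.618
time: 6.37
ee_pos: [622.6, 13.0, 50.2]
tool_rot: [[-0.196, 0.981, 0.001], [0.981, 0.196, 0.0], [0.0, 0.001, -1.0]]
contact_force: [2.9, 0.6, 0.0]
finger_gap: 0.615
t 6.3667 ee [622.6  13.   50.2] yaw_y 11.29 F [2.9 0.6 0. ] gap 54.1 q6 -0.23
shift [-0.004  0.015  0.007] turn [ 0.0013 -0.     -0.0001]
-34 40 [24.9 29.8 54.2]
-30 229 [23.2 37.  54.3]
-26 246 [21.  33.4 52.7]
-22 66 [24.  27.6 32.6]
-18 28 [27.2 27.6 27.9]
-14 29 [27.1 27.5 27.8]
-10 61 [27.2 29.1 32.9]
-6 88 [27.1 30.1 32.9]
-2 81 [27.  29.7 32.8]
2 93 [26.9 29.7 32.8]
6 81 [26.8 29.7 32.8]
10 83 [26.8 30.1 32.8]
14 79 [26.7 29.7 32.8]
18 77 [24.7 30.1 32.7]
22 67 [20.8 30.3 32.8]
26 138 [16.8 26.3 32.7]
30 129 [12.9 23.3 32.6]
```

View pics/w5c.png

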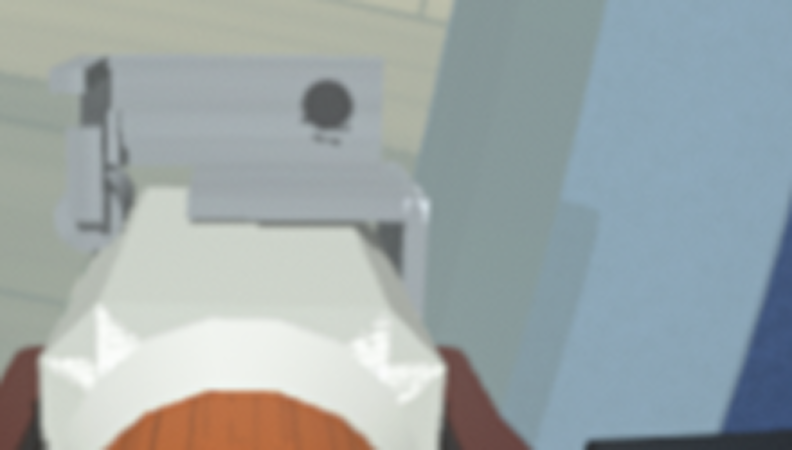

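Force along the clip has reversed (+2.9 N, pulling the bottle inward), and the rollers now sit behind the rear cut corners. So it has snapped in. I'll nudge it 1 mm further, release and check.

```bash
python3 -m inch '[[0,0.03,0,0,0,0],[0,0.05,0,0,0,0],[0,0.05,0,0,0,0]]'; python3 -m inch '[[0,0,0,0,0,0],[0,0,0,0,0,0],[0,0,0,0,0,0],[0,0,0,0,0,0],[0,0,0,0,0,0],[0,0,0,0,0,0]]' 87; python3 - <<'E'
from h import *
go([623,13,50],11.3)
snap('wrist','w6.png'); c=load('wrist');P=depthpts(c,'wrist');R=c['R'];L=(P-c['ee'])@R;Z=P[...,2]
cv2.imwrite('pics/w6c.png',cv2.resize(c['image'][125:250,195:415],None,fx=3.6,fy=3.6,interpolation=cv2.INTER_CUBIC))
E
```

```text
time: 6.67
ee_pos: [623.1, 13.1, 50.2]
tool_rot: [[-0.196, 0.981, -0.0], [0.981, 0.196, 0.0], [0.0, -0.0, -1.0]]
contact_force: [0.3, 0.4, 0.4]
finger_gap: 0.617
time: 7.17
ee_pos: [623.0, 13.1, 50.1]
tool_rot: [[-0.196, 0.981, -0.0], [0.981, 0.196, -0.0], [0.0, -0.0, -1.0]]
contact_force: [-0.4, -0.3, -0.1]
finger_gap: 0.985
t 7.1667 ee [623.   13.1  50.1] yaw_y 11.29 F [-0.4 -0.3 -0.1] gap 86.7 q6 -0.23
shift [-0.003 -0.002  0.002] turn [-0.0003 -0.0001 -0.0002]
```

View pics/w6c.png

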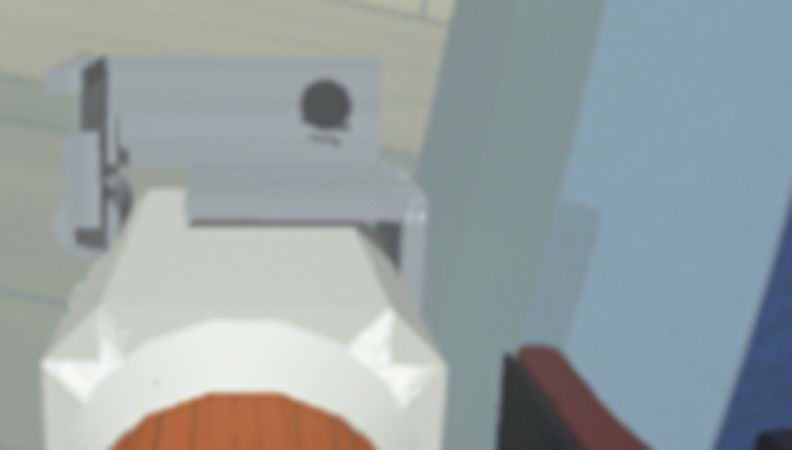

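```bash
python3 -m inch '[[0,0,-0.5,0,0,0],[0,0,-1.3,0,0,0],[0,0,-2.2,0,0,0],[0,0,-3.1,0,0,0],[0,0,-4,0,0,0],[0,0,-4.6,0,0,0],[0,0,-4.8,0,0,0],[0,0,-4.8,0,0,0]]'; python3 - <<'E'
from h import *
snap('wrist','w7.png'); c=load('wrist');P=depthpts(c,'wrist');R=c['R'];Z=P[...,2]
L=(P-c['ee'])@R
q=L[(Z>119)&(Z<130)&(np.hypot(L[...,0],L[...,1])<40)]; print('cap',len(q),cv2.minEnclosingCircle(q[:,:2].astype(np.float32)),Z[(Z>119)&(Z<130)&(np.hypot(L[...,0],L[...,1])<40)].mean())
b=L[(Z>70)&(Z<90)&(np.hypot(L[...,0],L[...,1])<45)]; print(cv2.minAreaRect(b[:,:2].astype(np.float32)), b.min(0),b.max(0))
m=(Z>28)&(Z<42)&(np.abs(L[...,1])<60)&(np.abs(L[...,0])<60)
for n,k in dict(lw=m&(L[...,1]>-5)&(L[...,1]<22),back=m&(L[...,1]>22)&(np.abs(L[...,0])<26),lr=m&(L[...,1]<-15)).items():
    s=L[k]; print(n,len(s)); 
    if len(s): print(np.percentile(s[:,:2],[2,50,98],axis=0).round(1))
go([623,13,97],11.3)
E
```

```text
time: 7.88
ee_pos: [624.0, 13.1, 173.0]
tool_rot: [[-0.196, 0.981, 0.004], [0.981, 0.196, -0.0], [-0.001, 0.004, -1.0]]
contact_force: [-0.6, 1.0, -0.7]
finger_gap: 0.99
cap 2451 ((0.3504720628261566, 0.018359817564487457), 21.64568328857422) 123.81052001234389
((3.7519397735595703, -0.1004638671875), (54.31950378417969, 48.31881332397461), 89.76819610595703) [-20.50921904 -27.25428107  87.22874341] [ 27.88790579  27.04845641 102.89689607]
lw 148
[[27.2 -4.8]
 [30.6  7.4]
 [32.4 21.4]]
back 44
[[15.3 23.3]
 [21.6 28.4]
 [25.6 30. ]]
lr 277
[[-53.3 -33.3]
 [ 28.3 -28.3]
 [ 54.9 -18. ]]
t 7.9333 ee [623.4  13.1 171. ] yaw_y 11.29 F [ 0.6  0.1 -1.2] gap 87.0 q6 -0.23
shift [ 2.000e-03 -2.100e-02  2.959e+00] turn [ 0.0014  0.0003 -0.0002]
```

View pics/w7.png

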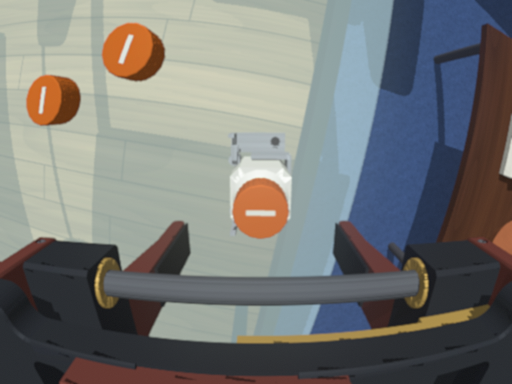

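The bottle is home: its front face is at +27 mm against the back wall, and the walls and rollers agree to about 1 mm. The cap is centred under the tool (0.35, 0.0 mm) with its top at 123.8. I'll descend to the cap.

```bash
python3 -m inch '[[0.01,0,0.6,0,0,0],[0.01,0,1.2,0,0,0],[0.01,0,1.8,0,0,0],[0.01,0,2.3,0,0,0],[0.01,0,2.7,0,0,0],[0.01,0,2.9,0,0,0],[0.01,0,2.92,0,0,0],[0.01,0,2.92,0,0,0]]'; python3 - <<'E'
from h import *
go([623,13,97],11.3)
E
```

```text
time: 8.6
ee_pos: [623.1, 13.3, 97.1]
tool_rot: [[-0.196, 0.981, -0.0], [0.981, 0.196, 0.0], [0.0, -0.0, -1.0]]
contact_force: [-0.3, 0.6, 0.0]
finger_gap: 0.989
t 8.6 ee [623.1  13.3  97.1] yaw_y 11.29 F [-0.3  0.6  0. ] gap 87.0 q6 -0.23
shift [-0.013 -0.005  0.002] turn [-0.0003 -0.0001 -0.0002]
```

```bash
python3 -m inch '[[0,0,0,0,0,0],[0,0,0,0,0,0],[0,0,0,0,0,0],[0,0,0,0,0,0],[0,0,0,0,0,0],[0,0,0,0,0,0],[0,0,0,0,0,0],[0,0,0,0,0,0]]' 30 40; python3 - <<'E'
from h import *
go([623,13,97],11.3)
snap('wrist','w8.png')
E
```

```text
time: 9.27
ee_pos: [623.4, 13.4, 97.3]
tool_rot: [[-0.196, 0.981, 0.001], [0.981, 0.196, 0.0], [-0.0, 0.001, -1.0]]
contact_force: [0.7, -0.5, -0.4]
finger_gap: 0.481
t 9.2667 ee [623.4  13.4  97.3] yaw_y 11.29 F [ 0.7 -0.5 -0.4] gap 42.4 q6 -0.23
shift [-0.012 -0.017  0.011] turn [ 0.0006  0.0001 -0.0002]
```

View pics/w8.png

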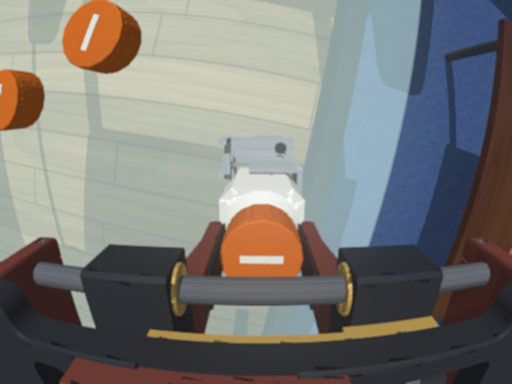

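The cap is held at 42.4 mm. I'll press it down in small steps.

```bash
python3 -m inch '[[0,0,0.04,0,0,0],[0,0,0.08,0,0,0],[0,0,0.12,0,0,0],[0,0,0.16,0,0,0],[0,0,0.2,0,0,0],[0,0,0.24,0,0,0],[0,0,0.24,0,0,0],[0,0,0.24,0,0,0]]'; python3 - <<'E'
from h import *
go([623,13,97],11.3)
E
```

```text
time: 9.98
ee_pos: [623.5, 13.4, 93.2]
tool_rot: [[-0.196, 0.981, 0.002], [0.981, 0.196, -0.0], [-0.0, 0.002, -1.0]]
contact_force: [-2.2, 1.2, 8.3]
finger_gap: 0.48
t 9.9833 ee [623.5  13.4  93.2] yaw_y 11.29 F [-2.2  1.2  8.3] gap 42.3 q6 -0.23
shift [-0.01  -0.023 -0.151] turn [ 0.002   0.0005 -0.0001]
```

```bash
python3 -m inch '[[0,0,0.04,0,0,0],[0,0,0.08,0,0,0],[0,0,0.12,0,0,0],[0,0,0.15,0,0,0],[0,0,0.15,0,0,0],[0,0,0.15,0,0,0]]'; python3 - <<'E'
from h import *
go([623,13,97],11.3)
E
```

```text
time: 10.48
ee_pos: [623.6, 13.3, 90.7]
tool_rot: [[-0.196, 0.981, 0.003], [0.981, 0.196, -0.0], [-0.001, 0.003, -1.0]]
contact_force: [-4.1, 0.2, 13.5]
finger_gap: 0.483
t 10.4833 ee [623.6  13.3  90.7] yaw_y 11.29 F [-4.1  0.2 13.5] gap 42.5 q6 -0.23
shift [-0.007 -0.027 -0.252] turn [ 0.0029  0.0008 -0.0002]
```

The cap is 6.5 mm down at 13.5 N, so it's bottomed. Now I'll twist anticlockwise seen from above, which is negative tool z.

```bash
python3 -m inch '[[0,0,0,0,0,-0.05],[0,0,0,0,0,-0.12],[0,0,0,0,0,-0.19],[0,0,0,0,0,-0.26],[0,0,0,0,0,-0.33],[0,0,0,0,0,-0.4],[0,0,0,0,0,-0.45],[0,0,0,0,0,-0.45]]'; python3 - <<'E'
from h import *
go([623,13.3,91],71.3)
print(manip.get_state()['wrist_torque'])
E
```

```text
time: 11.15
ee_pos: [624.5, 13.4, 90.7]
tool_rot: [[-0.605, 0.796, 0.005], [0.796, 0.605, 0.0], [-0.003, 0.004, -1.0]]
contact_force: [-1.3, 1.1, 10.6]
finger_gap: 0.479
t 11.15 ee [624.5  13.4  90.7] yaw_y 37.23 F [-1.3  1.1 10.6] gap 42.1 q6 -0.68
shift [ 0.034 -0.051 -0.012] turn [ 0.0031  0.0043 -0.5946]
[0.11426134 0.0347928  0.0414722 ]
```

```bash
python3 -m inch '[[0,0,0.02,0,0,-0.06],[0,0,0.02,0,0,-0.13],[0,0,0.02,0,0,-0.2],[0,0,0.02,0,0,-0.27],[0,0,0.02,0,0,-0.34],[0,0,0.02,0,0,-0.41],[0,0,0.02,0,0,-0.48],[0,0,0.02,0,0,-0.53]]';python3 -m inch '[[0,0,0,0,0,-0.04],[0,0,0,0,0,-0.06],[0,0,0,0,0,-0.06]]'; python3 - <<'E'
from h import *
go([623,13.3,91],71.3)
print(manip.get_state()['wrist_torque'])
snap('wrist','w9.png')
c=load('wrist'); cv2.imwrite('pics/w9c.png',cv2.resize(c['image'][100:340,150:370],None,fx=2.5,fy=2.5))
E
```

```text
time: 11.82
ee_pos: [624.7, 13.6, 90.7]
tool_rot: [[-0.925, 0.38, 0.006], [0.38, 0.925, 0.0], [-0.005, 0.002, -1.0]]
contact_force: [-0.0, 0.6, 12.9]
finger_gap: 0.478
time: 12.07
ee_pos: [624.7, 13.6, 90.7]
tool_rot: [[-0.945, 0.326, 0.006], [0.326, 0.945, 0.0], [-0.006, 0.002, -1.0]]
contact_force: [-1.4, 1.1, 11.9]
finger_gap: 0.479
t 12.0667 ee [624.7  13.6  90.7] yaw_y 70.95 F [-1.4  1.1 11.9] gap 42.2 q6 -1.27
shift [ 0.062 -0.032 -0.013] turn [ 0.0021  0.0056 -0.006 ]
[ 0.16032464 -0.00113847 -0.02254058]
```

View pics/w9c.png

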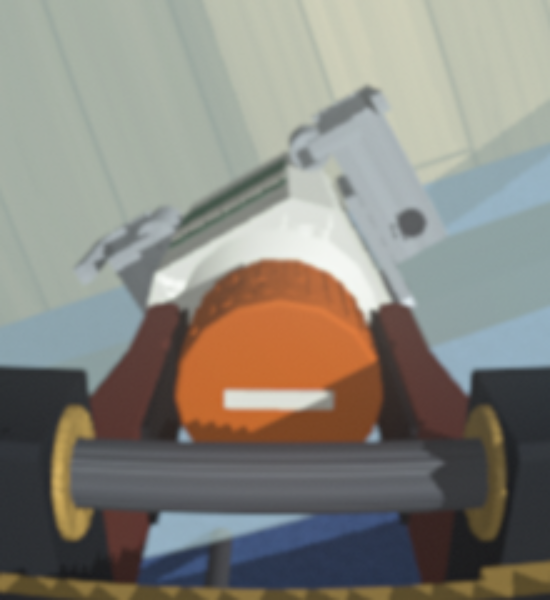

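The label is still parallel to the jaws and the clip and bottle now appear turned 60° relative to it, so the cap turned with the gripper. I'll lift straight up, slowly at first.

```bash
python3 -m inch '[[0,0,-0.05,0,0,0],[0,0,-0.1,0,0,0],[0,0,-0.15,0,0,0],[0,0,-0.2,0,0,0],[0,0,-0.25,0,0,0],[0,0,-0.3,0,0,0],[0,0,-0.35,0,0,0],[0,0,-0.4,0,0,0]]'; python3 -m inch '[[0,0,-0.1,0,0,0],[0,0,-0.2,0,0,0],[0,0,-0.3,0,0,0],[0,0,-0.4,0,0,0],[0,0,-0.55,0,0,0],[0,0,-0.7,0,0,0],[0,0,-0.9,0,0,0],[0,0,-1.1,0,0,0]]'; python3 - <<'E'
from h import *
go([623,13.3,158],71.3)
snap('scene','s10.png');s=load('scene')['image']; cv2.imwrite('pics/s10c.png',cv2.resize(s[135:255,240:400],None,fx=5,fy=5,interpolation=cv2.INTER_CUBIC))
E
```

```text
time: 12.78
ee_pos: [624.2, 13.5, 98.4]
tool_rot: [[-0.945, 0.327, 0.003], [0.327, 0.945, 0.0], [-0.003, 0.001, -1.0]]
contact_force: [2.4, 0.9, 4.0]
finger_gap: 0.48
time: 13.45
ee_pos: [623.0, 13.3, 124.8]
tool_rot: [[-0.945, 0.328, -0.0], [0.328, 0.945, 0.0], [0.0, -0.0, -1.0]]
contact_force: [0.3, -0.8, -0.9]
finger_gap: 0.479
t 13.45 ee [623.   13.3 124.8] yaw_y 70.87 F [ 0.3 -0.8 -0.9] gap 42.1 q6 -1.27
shift [ 1.000e-03 -1.000e-03 -1.329e+00] turn [-0.0001 -0.0003 -0.0074]
```

View pics/s10c.png

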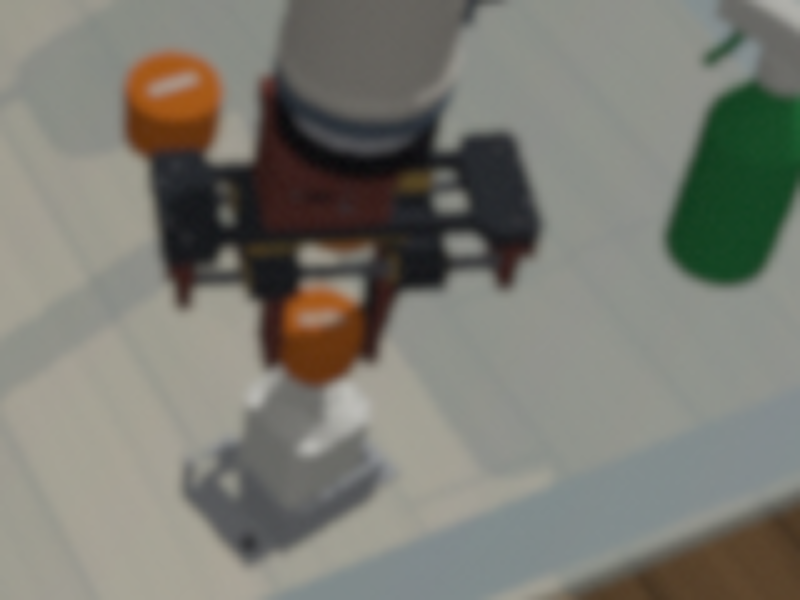

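The cap is free at (322,335) in the crop, with the bottle still in the clip and its neck visible below. I'll lift the remaining 33 mm and check.

```bash
python3 -m inch '[[0,0,-0.3,0,0,0],[0,0,-0.6,0,0,0],[0,0,-0.9,0,0,0],[0,0,-1.1,0,0,0],[0,0,-1.25,0,0,0],[0,0,-1.3,0,0,0],[0,0,-1.3,0,0,0],[0,0,-1.3,0,0,0]]'; python3 -m inch '[[0,0,0,0,0,0],[0,0,0,0,0,0],[0,0,0,0,0,0],[0,0,0,0,0,0],[0,0,0,0,0,0],[0,0,0,0,0,0]]';python3 - <<'E'
from h import *
go([623,13.3,158],71.3)
snap('wrist','w11.png');snap('scene','s11.png');snap('top','t11.png')
s=load('scene'); im=s['image']; cv2.imwrite('pics/s11c.png',cv2.resize(im[135:255,240:400],None,fx=5,fy=5,interpolation=cv2.INTER_CUBIC))
c=load('wrist');P=depthpts(c,'wrist');L=(P-c['ee'])@c['R'];Z=P[...,2]
R=c['R']; v=P[...,:2]-np.array([623.1,13.1]); a=np.radians(11.3); X=v@[np.cos(a),np.sin(a)];Y=v@[-np.sin(a),np.cos(a)]
b=(Z>72)&(Z<84)&(np.hypot(X,Y)<45); print('body clipframe X',np.percentile(X[b],[1,99]),'Y',np.percentile(Y[b],[1,99]),b.sum())
r=(Z>94)&(Z<108)&(np.hypot(X,Y)<30); print('neck top',r.sum(), np.nanmean(Z[r]) if r.any() else None)
Ps=depthpts(s,'scene'); hsv=cv2.cvtColor(im,cv2.COLOR_BGR2HSV); o=cv2.inRange(hsv,(5,150,100),(20,255,255))>0
k=o&(Ps[...,2]>120); q=Ps[k]; t=q[:,2]>np.nanpercentile(q[:,2],95)-5; print('cap',len(q),q[t].mean(0),np.nanmin(q,0),np.nanmax(q,0))
print(manip.get_state()['qvel'].round(4))
E
```

```text
time: 14.17
ee_pos: [623.0, 13.3, 156.7]
tool_rot: [[-0.945, 0.328, -0.0], [0.328, 0.945, 0.0], [0.0, -0.0, -1.0]]
contact_force: [0.4, 0.2, -1.2]
finger_gap: 0.482
time: 14.67
ee_pos: [623.1, 13.4, 156.9]
tool_rot: [[-0.945, 0.328, -0.0], [0.328, 0.945, 0.0], [0.0, 0.0, -1.0]]
contact_force: [0.5, 0.7, -1.7]
finger_gap: 0.48
t 14.6667 ee [623.1  13.4 156.9] yaw_y 70.88 F [ 0.5  0.7 -1.7] gap 42.3 q6 -1.27
shift [ 0.002 -0.004 -0.046] turn [ 0.     -0.0001 -0.0074]
body clipframe X [-26.2772404   25.19629927] Y [-26.36088486  27.11284047] 1469
neck top 416 101.27507179879905
cap 188 [625.65138451  -9.51353367 270.69719481] [565.78641802 -61.07533097 164.12584157] [646.68770943  32.05559149 281.46197542]
[-0.0007 -0.0002 -0.0007  0.0005  0.0002 -0.0001]
```

View pics/s11c.png

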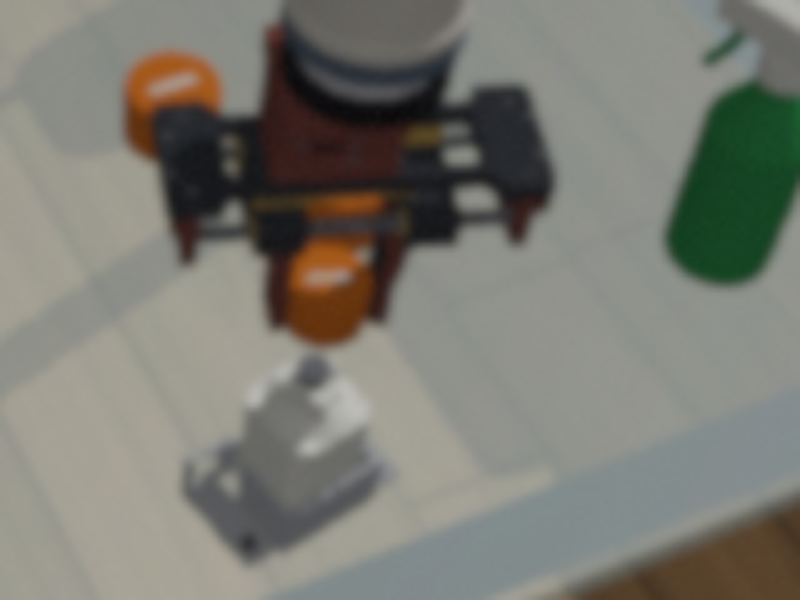

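View pics/w11.png

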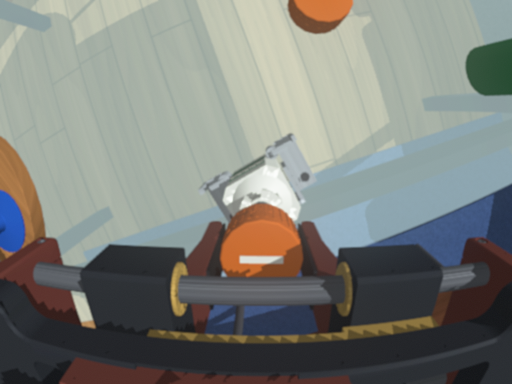

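View pics/t11.png

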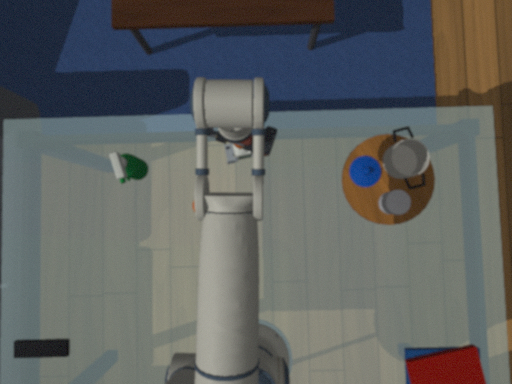

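The scene crop shows the cap held level at (325,295), above the open bottle whose dark neck opening is at (312,370). The bottle is still seated in the clip, and the overhead view shows the turntable items and sprayer unmoved. The arm is at rest, so I'm handing in.

```bash
python3 -c "
from h import *
print(manip.hand_in()); go([623,13.3,158],71.3)"
```

```text
the job is handed in; nothing more can be done
None
the job is handed in; nothing more can be done
```

The job is done and handed in at about 15 s; no verdict was reported. I slid the bottle into the clip gripped front and back. I then pressed the cap down 6.5 mm at 13.5 N, turned it 60° anticlockwise and lifted it straight up.

**Last checks**
- **Cap:** still gripped at 42.3 mm, with the tool vertical and at rest, about 60 mm above where the cap sat. It is over the open neck with a clear gap.
- **Bottle:** the wrist camera put its body centre within about 1 mm of home along and across the clip. Its neck top read about 101 mm against 102 expected.
- **Other items:** the pot, blue lid, tin and spray bottle look unmoved in the overhead view. I judged that by eye only.

**One check failed:** the scene-camera measurement of the cap's height also picked up orange-brown gripper parts and gave a meaningless 271 mm. I relied on the picture, the grip opening and the tool pose instead.

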